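Close up the writing chest after calligraphy class

ROBOT

A 7-joint arm with a two-finger parallel gripper is mounted at the origin on the work surface. World frame = base frame: x ahead of the robot, y to its left, z up, the work surface at z = 0. Lengths are in mm, angles in rad, forces in N, time in s.
With the tool pointing down it reaches from about 425 to 800 mm from the base axis. Payload 8.3 kg.
Tool frame: the origin (TCP) lies at the very end of the fingers, on their centre line; the grasp point (between the pads) lies 19 mm behind it; z points along the fingers, y is the direction in which the jaws open and shut (so a half turn about z gives the same grasp; the last joint's range is limited). The gripper opens to 85 mm and grips with 20 to 120 N. Pads are 22 mm wide; open, the fingers measure 114 mm over their backs; the gripper's body (76 mm by 85 mm) begins 54 mm behind the grasp point. The pads swing forward as they close: fully open they stand 13 mm farther back than shut.
Start: joints at [1.221, 0.383, 0.016, 1.37, -0.006, 1.388, -0.046], TCP at [176.842, -599.439, 191.679] pointing down, gripper open.
Joint ranges: [-2.95, 2.95], [-0.25, 2.06], [-1.52, 1.56], [0.18, 2.33], [-1.44, 4.58], [0.02, 2.06], [-3.01, 3.01]. Speed limits (rad/s): [2.39, 2.39, 3.01, 3.01, 3.14, 3.14, 3.14].

INTERFACE

Orientations are given as a unit quaternion [x, y, z, w].
In Python, from rig import arm, cams, models gives the robot as it stands.
- The arm moves only by the shell command python3 -m crank 'ROWS' [FORCE]. ROWS is JSON, one flat list of numbers, 7 for each row, row after row: the shift along the tool's x, y, z in mm, then the turn, a rotation vector about the tool's x, y, z in degrees, then the finger opening in mm, from 0 to 85.4. A call has 1 to 8 rows; each row is the pose to reach, as a shift and turn from the pose commanded when the call began, along the tool's axes at that moment; what a row does not reach only later rows make up. A row lasts 1/10 s, in which the tool goes at most 50 mm and 8.59 degrees, less where a joint would pass 70% of its speed; a pose out of reach is approached as far as the arm can. A call with a gripper value outside its range is refused whole. The fingers move at their own pace and stop on an object; FORCE is the grip in N (left out, the last holds). Time passes only in rows, so rows that repeat a pose let the fingers close. It gives the time, the measured TCP pose, the force and the opening at its end, in the units of the state.
- arm.state(): the state, without advancing time (a new reading comes with each control period).
- cams.get_image(name): name is "scene" or "top"; returns a dict with "image" (480x640x3 uint8, red, green, blue), "vertical_fov" (degrees; the focal length in pixels is half the picture's height over the tangent of half this angle, whatever the lens; pixels are square), "cx", "cy" (the principal point, pixels), "dist_coeffs" ([k1, k2, p1, p2, k3] as OpenCV has them; the pictures are not rectified), "eye" and "attitude" of the camera in the world. Camera axes: x right, y down, z forward; pixel columns grow to the right and rows downward; lengths in mm; the calibration is good to about 2 mm. A picture is of the moment at which its call begins. There is no depth.
- arm.close_job(): hands the job in, once; it reports no verdict.
Trained networks look in a picture, given as the dict that the camera call returned (one of the last four; its "shot" number tells which), for a name from the list of things; names that differ only in an ending like _2 or _b are one class to them, and where a whole thing is asked for, a point or a joint stands for the part that bears it (a point fixed in the world has none). Each returns a list of dicts, best first, with "conf" (0 to 1); they miss things now and then, are a little off and sometimes report something else, mostly with a low value. They report only what shows in the picture. A call takes as long as a camera call. They do not tell look-alikes from the thing itself.
- models.boxes_of(label, picture): "bbox" ([centre column, centre row, width, height] in pixels, round what is visible of it).
- models.pinpoint(label, picture): "location" ([column, row] in pixels: a listed point, or the origin of a listed thing).
The state is a dict: "clock": time; "qpos": joint angles; "joint_vel": joint speeds; "joint_torque": joint torques, N m; "tcp_pos": TCP position; "tool_rot": TCP orientation; "force": force on the tool from outside, world axes, zero at the start; "moment": the same for the moment, N m; "width": finger opening in mm.
Only numpy, scipy, OpenCV 4.12 (cv2) and the standard library are available. Lean on these libraries where they do the work, as an engineer would, in place of code of your own. Each camera call takes 0.05 s, during which the arm holds its last target. There are 200 camera calls.

TASK

Class is over: close up the wooden writing chest by pushing with the fingertips. Swing its raised lid down until it lies shut, and push the drawers at both ends fully home so that their fronts are flush with the chest, in any order. Push gently without slamming, never pull a drawer outward, and do not pick up or disturb the other things on the desk or the ink stick and seal in the chest.

Things in the scene. Friction and masses are not known exactly. Their poses are not given: they have to be found in the camera images.
- chest: Fixed wooden chest, 150 (its x) x 280 (its y) x 72 mm high without lid; cannot move. Origin: centre of its underside, on the desk. At yaw 0 its long sides lie across in front of the robot; +x is the far side, with the lid hinge; +y the left end. 'Chest x, y' below are its axes. Upper half: open tray, floor 44 mm up, with a built-in inkstone. Lower half: a drawer in each end.
- lid (a joint): Lid angle, rad: 0 shut (level, its top 80 mm above the desk), 1.57 upright, 1.9 the most (leaning away from the robot). Starts 1.35 to 1.85. Panel 150 mm from hinge to free edge, 280 mm wide, 8 mm thick, plus a thin brass tab 14 mm out of the edge's middle. Stiff hinge: it stays where left; 2 to 4 N at the free edge swings it.
- lid_edge (a point): Middle of the lid's free edge (without the tab), on its outer face (the top when shut). Its axes are the lid's: x from free edge to hinge, z out of the outer face.
- lid_hinge (a point): Middle of the hinge line, which runs along chest y: fixed at chest x = +75 mm, y = 0, 72 mm above the desk, in the plane of the lid's lower (inner) face. Turns with the lid.
- left_drawer (a joint): How far the drawer in the chest's +y end is out, m: 0 fully home (front flush with the chest's end, 140 mm from the chest's centre), 0.075 the most; slides out along chest +y. Starts 0.03 to 0.065. Friction about 1.3 N; stays where left; hard stop at 0. Front 130 mm wide (chest x), from 8 to 37 mm above the desk.
- right_drawer (a joint): The same for the drawer in the chest's -y end, which slides out along chest -y.
- left_tab (a point): Centre of the outer face of the brass pull tab on the left drawer's front: a block 45 mm wide (chest x), 14 mm high, standing 24 mm proud of the front, centre 22 mm above the desk. It moves with the drawer; with the drawer home it lies 164 mm from the chest's centre along chest +y.
- right_tab (a point): The same on the right drawer; when home 164 mm from the chest's centre along chest -y.
- ink_stick: Loose black ink stick, 75 x 20 x 11 mm, lying in the right half of the chest's tray. Origin under its centre. To be left there.
- seal: Loose stone seal, 50 x 20 x 20 mm, lying in the right half of the chest's tray. Origin under its centre. To be left there.
- dish: Loose black ink dish, 100 mm across, 32 mm high, standing near the chest. Origin under its centre. Leave alone.
- ink_bottle: Loose ink bottle, 54 mm across, 95 mm high, near the chest. Origin under its centre. Leave alone.
- paste_jar: Loose low jar with a lid, 64 mm across, 50 mm high, near the chest. Origin under its centre. Leave alone.
- paperweight: Loose dark wooden paperweight bar, 160 (its x) x 32 x 26 mm, on the robot's side of the chest. Origin under its centre. Leave alone.
- paper_stack: Loose stack of white paper, 130 x 130 x 40 mm, to the right. Origin under its centre. Leave alone.
- brush: Loose writing brush, 230 mm long (its x), 11 mm thick, lying to the left. Origin under its middle. Leave alone.
Not all that is in view belongs to the job. Several things have the shape of the ink_stick; the one meant has the colours described above.

How it is judged:
By the outcome, as a careful person would: the job done as asked, in the order asked, and still so for the second after the job is handed in, with the robot touching nothing.
It also fails if it takes over 66 s, if anything falls off the work surface, if the arm or the gripper's body presses on something with over 40 N, if the wrist force passes 120 N, or if a joint passes its speed limit or range.

## Working session

There is one attempt and no reset: what is moved stays moved. The work goes in short steps, Python scripts to look and compute and a shell command to move; the robot and the scene stay as the last step left them, time stands still between calls to the robot, and variables do not carry over. Pictures are saved under pics/ and viewed, on a budget of 10 in all, crops included, one or two more only if the job needs it, and the job is handed in when it is done.

```bash
ls; mkdir -p pics; cat > h.py <<'E'
import numpy as np, cv2
from scipy.spatial.transform import Rotation as R
from rig import arm, cams, models
def K(p):
    f=240/np.tan(np.radians(p["vertical_fov"])/2)
    return np.array([[f,0,p["cx"]],[0,f,p["cy"]],[0,0,1.]])
def rot(p):
    a=np.array(p["attitude"],float)
    return R.from_quat(a).as_matrix() if a.size==4 else a.reshape(3,3)
def ray(p,px):
    u=cv2.undistortPoints(np.array([[px]],float),K(p),np.array(p["dist_coeffs"],float))[0,0]
    return rot(p)@np.array([u[0],u[1],1.])
def atz(p,px,z):
    d=ray(p,px); e=np.array(p["eye"],float); return e+d*(z-e[2])/d[2]
def proj(p,P):
    M=rot(p).T; rv=cv2.Rodrigues(M)[0]; t=-M@np.array(p["eye"],float)
    return cv2.projectPoints(np.array(P,float).reshape(-1,1,3),rv,t,K(p),np.array(p["dist_coeffs"],float))[0][:,0]
E
python3 - <<'E'
from h import *
print(arm.state())
for n in ("scene","top"):
    p=cams.get_image(n); cv2.imwrite(f"pics/{n}0.png",p["image"][:,:,::-1])
    print(n,{k:v for k,v in p.items() if k!="image"})
    for l in ["lid_edge","lid_hinge","left_tab","right_tab","chest","dish","ink_bottle","paste_jar","paperweight","paper_stack","brush"]:
        r=models.pinpoint(l,p)[:1]
        z={"lid_hinge":72,"left_tab":22,"right_tab":22}.get(l,0)
        for q in r: print(l,np.round(q["location"]),round(q["conf"],2),np.round(atz(p,q["location"],z)))
E
```

```text
pics
{'clock': 0.0, 'qpos': array([ 1.22109328,  0.38426709,  0.01639064,  1.37114242, -0.00630415,
        1.38819915, -0.04648559]), 'joint_vel': array([-0.00066278,  0.0004923 , -0.00079629, -0.00024542, -0.00058997,
        0.00033941,  0.00069873]), 'joint_torque': array([ 1.99613300e-03, -6.27599144e+01,  8.45417026e-01, -3.71823049e+01,
        1.67006208e-02,  1.41034985e-02,  2.39115172e-05]), 'tcp_pos': array([ 176.6669257 , -598.91144964,  190.66635322]), 'tool_rot': array([ 9.89730699e-01,  1.42941163e-01, -1.59627611e-04, -9.70212847e-04]), 'force': array([ 0.71984514, -0.09364043, -0.68407985]), 'moment': array([ 0.01117466,  0.00844894, -0.04072177]), 'width': 85.31060840532116}
scene {'vertical_fov': 49.606663353249296, 'cx': 316.55774902571665, 'cy': 237.86896219497706, 'dist_coeffs': array([-0.07200059,  0.        ,  0.        ,  0.        ,  0.        ]), 'eye': array([1075.94553385,  589.39351598, 1238.04889242]), 'attitude': array([ 0.32914365,  0.89599588, -0.27719173, -0.10963845]), 'shot': 1}
lid_edge [265. 216.] 0.81 [ 572. -208.    0.]
lid_hinge [280. 240.] 
[... 483 characters left out ...]
4, 'cy': 229.24352597736518, 'dist_coeffs': array([0.01282168, 0.        , 0.        , 0.        , 0.        ]), 'eye': array([ 397.52213934,    6.23866799, 1642.94439657]), 'attitude': array([-0.69917477,  0.71298541, -0.03856053,  0.03632546]), 'shot': 2}
lid_edge [352. 189.] 0.8 [691. -87.   0.]
lid_hinge [349. 213.] 0.88 [609. -72.  72.]
left_tab [272. 240.] 0.9 [542. 151.  22.]
right_tab [416. 241.] 0.68 [ 529. -266.   22.]
dish [393. 285.] 0.74 [ 405. -199.    0.]
ink_bottle [416. 188.] 0.58 [ 691. -276.    0.]
paste_jar [351. 188.] 0.42 [694. -83.   0.]
paperweight [326. 290.] 0.9 [394.  -5.   0.]
paper_stack [507. 268.] 0.89 [ 448. -535.    0.]
brush [142. 296.] 0.71 [387. 531.   0.]
```

```bash
python3 - <<'E'
import cv2
a=cv2.imread("pics/top0.png")[130:330,120:540]; b=cv2.imread("pics/scene0.png")[110:390,150:520]
cv2.imwrite("pics/t1.png",cv2.resize(a,(798,380),interpolation=cv2.INTER_CUBIC)); cv2.imwrite("pics/s1.png",cv2.resize(b,(740,560),interpolation=cv2.INTER_CUBIC))
E
```

```text
(no output)
```

View pics/t1.png

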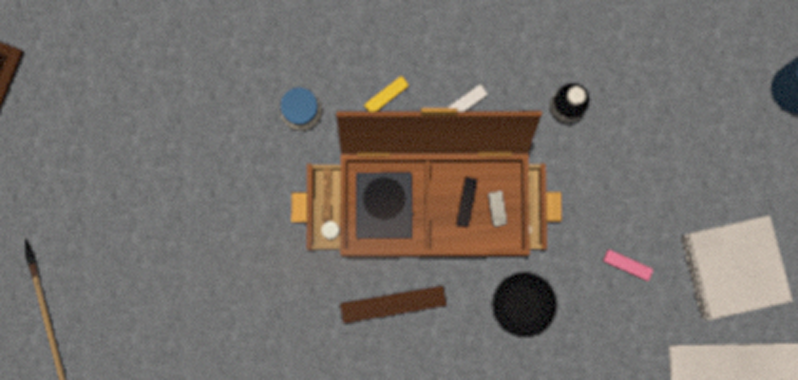

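View pics/s1.png

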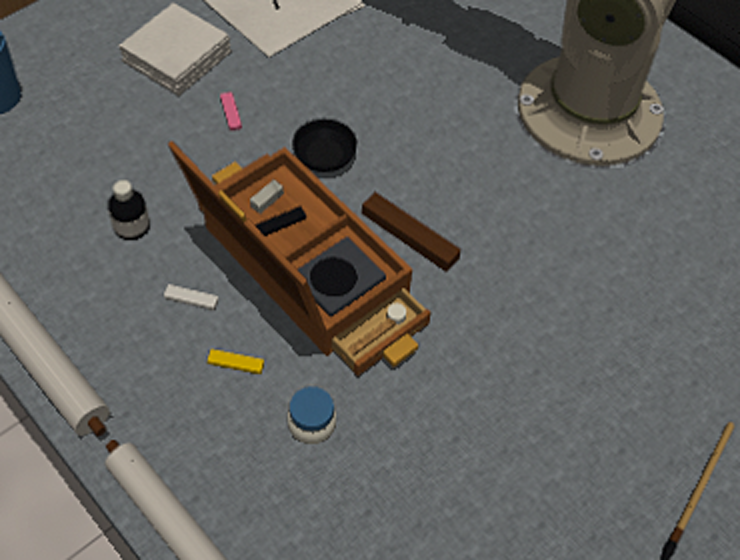

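The crops show the chest nearly square to the robot. The lid is raised and leaning back (edge at t1 y≈112). The left drawer is about 50 mm out, its tab at t1 (298,207); the right drawer less, its tab at (553,207). The dish (525,305), bottle (570,102) and blue jar (300,105) are nearby. The black stick (466,202) in the tray is the ink stick. The yellow, white and pink bars are decoys, and none of these needs touching.

Next I compute the chest pose.

```bash
python3 - <<'E'
from h import *
from scipy.optimize import least_squares
ps={n:cams.get_image(n) for n in("top","scene")}
obs=[]
t=lambda x,y:(x/1.9+120-.25,y/1.9+130-.25)
s=lambda x,y:(x/2+150-.25,y/2+110-.25)
for n,p in ps.items():
    for l in["lid_edge","lid_hinge","left_tab","right_tab"]:
        r=models.pinpoint(l,p)
        if r: obs.append((n,l,r[0]["location"]))
obs+=[("top","c0",t(341,256)),("top","c1",t(528,256)),("scene","c1",s(283,150)),("scene","c0",s(410,270))]
def pts(v):
    x,y,yaw,lid,l,r=v; c,S=np.cos(yaw),np.sin(yaw)
    a=lid; # lid_edge: inner face plane dir, outer offset 8
    ex=75-150*np.cos(a)+8*np.sin(a); ez=72+150*np.sin(a)+8*np.cos(a)
    L={"lid_edge":(ex,0,ez),"lid_hinge":(75,0,72),"left_tab":(0,164+l*1e3,22),"right_tab":(0,-164-r*1e3,22),"c0":(-75,140,72),"c1":(-75,-140,72)}
    return {k:(x+c*q[0]-S*q[1],y+S*q[0]+c*q[1],q[2]) for k,q in L.items()}
def res(v):
    P=pts(v); return np.concatenate([proj(ps[n],P[k])[0]-o for n,k,o in obs])
f=least_squares(res,[535,-60,0,1.6,.05,.03],x_scale=[10,10,.05,.1,.01,.01],loss="soft_l1")
print(np.round(f.x,4)); 
for o,e in zip(obs,res(f.x).reshape(-1,2)): print(o[:2],np.round(e,1))
print({k:np.round(q) for k,q in pts(f.x).items()})
p=ps["top"]
for nm,px,z in[("jar",t(299,105),50),("bottle",t(576,95),95),("dish",t(525,305),32),("pwR",t(446,295),26)]: print(nm,np.round(atz(p,px,z)))
E
```

```text
[ 5.42189e+02 -6.89402e+01 -2.25000e-02  1.76290e+00  4.99000e-02
  2.95000e-02]
('top', 'lid_edge') [-0.1 -0.2]
('top', 'lid_hinge') [ 0.6 -1.7]
('top', 'left_tab') [3. 1.]
('top', 'right_tab') [-0.1  3.5]
('scene', 'lid_edge') [ 0.1 -0.2]
('scene', 'lid_hinge') [-0.  0.]
('scene', 'left_tab') [0.5 1.7]
('scene', 'right_tab') [-1.2  0.9]
('top', 'c0') [-0.9 -1.3]
('top', 'c1') [ 0.7 -1. ]
('scene', 'c1') [ 1.6 -1.8]
('scene', 'c0') [ 1.4 -0.4]
{'lid_edge': array([654., -71., 218.]), 'lid_hinge': array([617., -71.,  72.]), 'left_tab': array([547., 145.,  22.]), 'right_tab': array([ 538., -262.,   22.]), 'c0': array([470.,  73.,  72.]), 'c1': array([ 464., -207.,   72.])}
jar [698. 131.  50.]
bottle [ 696. -281.   95.]
dish [ 389. -204.   32.]
pwR [407. -86.  26.]
```

```bash
python3 -m crank '[425,-165,0,0,0,17.7,0, 425,-165,0,0,0,17.7,0, 425,-165,0,0,0,17.7,0, 425,-165,0,0,0,17.7,0, 425,-165,0,0,0,17.7,0, 425,-165,0,0,0,17.7,0, 425,-165,0,0,0,17.7,0, 425,-165,0,0,0,17.7,0]' 40; python3 -c "
from h import *
s=arm.state();print(s['tcp_pos'],R.from_quat(s['tool_rot']).as_matrix().round(3))"
```

```text
clock: 2.5
tcp_pos: [491.5, -356.4, 192.1]
tool_rot: [1.0, -0.011, 0.0, 0.0]
force: [0.4, -1.4, -0.3]
width: 0.0
[ 491.53894993 -356.39231351  192.05241964] [[ 1.    -0.022  0.001]
 [-0.022 -1.    -0.   ]
 [ 0.001  0.    -1.   ]]
```

```bash
python3 -m crank '[46,-40,0,0,0,0,0, 46,-40,20,0,0,0,0, 46,-40,60,0,0,0,0, 46,-40,100,0,0,0,0, 46,-40,140,0,0,0,0, 46,-40,165,0,0,0,0, 46,-40,176,0,0,0,0, 46,-40,176,0,0,0,0]'
```

```text
clock: 3.3
tcp_pos: [536.1, -318.3, 14.3]
tool_rot: [1.0, -0.011, -0.001, -0.001]
force: [-0.3, 0.1, 0.4]
width: -0.1
```

```bash
python3 -m crank '[2,-10,0,0,0,0,0, 2,-20,0,0,0,0,0, 2,-28,0,0,0,0,0, 2,-34,0,0,0,0,0, 2,-38,0,0,0,0,0, 2,-42,0,0,0,0,0, 2,-46,0,0,0,0,0, 2,-50,0,0,0,0,0]'
```

```text
clock: 4.1
tcp_pos: [540.0, -268.8, 15.7]
tool_rot: [1.0, -0.011, -0.0, 0.0]
force: [0.2, -0.0, -0.0]
width: 0.0
```

```bash
python3 -m crank '[-2,-3,0,0,0,0,0, -2,-6,0,0,0,0,0, -2,-9,0,0,0,0,0, -2,-12,0,0,0,0,0]';  python3 -m crank '[0,-3,0,0,0,0,0, 0,-6,0,0,0,0,0]'
```

```text
clock: 4.5
tcp_pos: [538.4, -256.6, 15.7]
tool_rot: [1.0, -0.011, 0.0, -0.0]
force: [1.2, -0.3, 0.6]
width: -0.3
clock: 4.7
tcp_pos: [538.6, -250.5, 15.7]
tool_rot: [1.0, -0.011, 0.0, -0.0]
force: [-0.2, -0.5, 1.2]
width: -0.0
```

```bash
python3 - <<'E'
from h import *
p=cams.get_image("top"); cv2.imwrite("pics/t2.png",cv2.resize(p["image"][160:300,230:450,::-1],(770,490),interpolation=cv2.INTER_CUBIC)); print(arm.state()["force"])
E
```

```text
[ 0.50182051  0.97710014 -0.5505723 ]
```

View pics/t2.png

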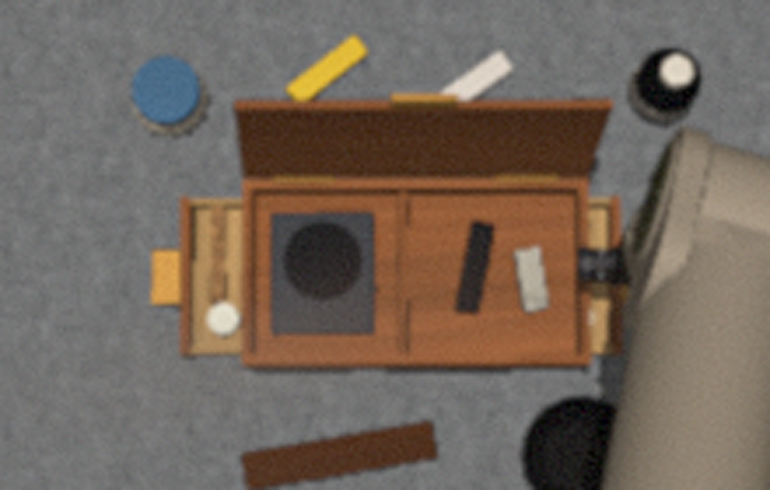

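```bash
python3 - <<'E'
from h import *
p=cams.get_image("top")
print(atz(p,(618/3.5+230,270/3.5+160),37), atz(p,(588/3.5+230,270/3.5+160),72))
for n in("top","scene"):
    p=cams.get_image(n); print([ (np.round(q["location"]),round(q["conf"],2),atz(p,q["location"],22).round()) for q in models.pinpoint("right_tab",p)[:2]])
cv2.imwrite("pics/s2.png",cv2.resize(p["image"][150:270,200:360,::-1],(800,600),interpolation=cv2.INTER_CUBIC))
E
```

```text
[ 540.77656271 -238.26890386   37.        ] [ 538.12297993 -208.82452894   72.        ]
[(array([414., 238.]), 0.73, array([ 538., -261.,   22.])), (array([344., 238.]), 0.47, array([542., -59.,  22.]))]
[(array([262., 191.]), 0.54, array([ 528., -276.,   22.])), (array([283., 213.]), 0.49, array([ 533., -170.,   22.]))]
```

View pics/s2.png

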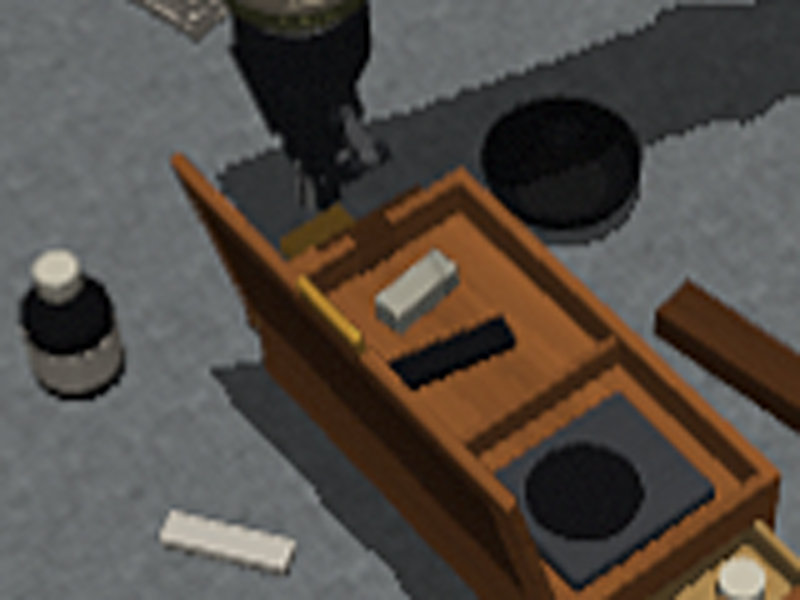

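```bash
python3 - <<'E'
from h import *
t=arm.state()["tcp_pos"]; print(t, arm.state()["force"],arm.state()["width"])
s=cams.get_image("scene");q=cams.get_image("top")
for nm,P in [("tcp",t),("tcp+20",t+[0,0,20]),("tcp+50",t+[0,0,50]),("tabface",[538,-262,22]),("tabtopL",[516,-262,29]),("tabtopR",[560,-262,29]),("frontTopFar",[602,-238,37])]:
    print(nm,((proj(s,P)[0]-[200,150])*5).round(),((proj(q,P)[0]-[230,160])*3.5).round())
E
```

```text
[ 538.47110235 -251.00127319   15.69887713] [-0.38285887  0.10937061 -0.20053177] -0.274174908987385
tcp [325. 244.] [630. 275.]
tcp+20 [322. 223.] [633. 273.]
tcp+50 [319. 190.] [639. 269.]
tabface [314. 226.] [644. 274.]
tabtopL [342. 200.] [646. 300.]
tabtopR [283. 237.] [644. 247.]
frontTopFar [249. 288.] [615. 196.]
```

```bash
python3 -m crank '[0,-3,0,0,0,0,0, 0,-6,0,0,0,0,0, 0,-8,0,0,0,0,0, 0,-8,0,0,0,0,0]'; python3 - <<'E'
from h import *
p=cams.get_image("top"); s=cams.get_image("scene")
a=cv2.resize(p["image"][215:285,370:440,::-1],(400,400),interpolation=cv2.INTER_CUBIC)
b=cv2.resize(s["image"][160:230,230:300,::-1],(400,400),interpolation=cv2.INTER_CUBIC)
cv2.imwrite("pics/c3.png",np.clip(np.hstack([a,b])*1.8,0,255).astype('uint8')); t=arm.state()["tcp_pos"]
print(((proj(p,t)[0]-[370,215])*40/7).round(),((proj(s,t)[0]-[230,160])*40/7).round()+[400,0])
E
```

```text
clock: 5.5
tcp_pos: [538.8, -242.1, 15.7]
tool_rot: [1.0, -0.011, 0.0, -0.0]
force: [-1.0, 0.6, 0.0]
width: 0.2
[212. 134.] [609. 231.]
```

View pics/c3.png

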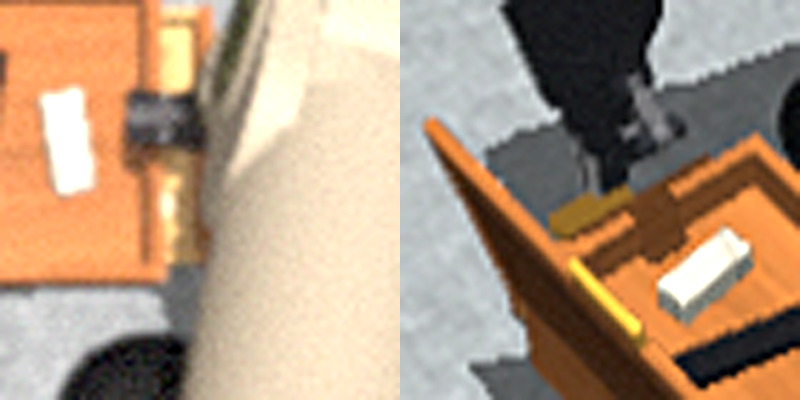

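```bash
python3 -m crank '[0,0,2,0,0,0,0, 0,0,4,0,0,0,0, 0,0,4,0,0,0,0]'; python3 -m crank '[0,-4,0,0,0,0,0, 0,-8,0,0,0,0,0, 0,-8,0,0,0,0,0]'; python3 - <<'E'
from h import *
p=cams.get_image("top"); s=cams.get_image("scene")
a=cv2.resize(p["image"][215:285,370:440,::-1],(400,400),interpolation=cv2.INTER_CUBIC)
b=cv2.resize(s["image"][150:220,220:290,::-1],(400,400),interpolation=cv2.INTER_CUBIC)
g=lambda m:np.clip((m/255.)**.5*255,0,255).astype('uint8')
cv2.imwrite("pics/c4.png",np.hstack([g(a),g(b)])); st=arm.state(); t=st["tcp_pos"]
print(t,st["force"],((proj(p,t)[0]-[370,215])*40/7).round(),((proj(s,t)[0]-[220,150])*40/7).round()+[400,0])
E
```

```text
clock: 5.9
tcp_pos: [538.3, -242.8, 11.2]
tool_rot: [1.0, -0.011, -0.0, -0.0]
force: [0.5, -0.2, -0.1]
width: 0.2
clock: 6.2
tcp_pos: [539.1, -233.6, 11.8]
tool_rot: [1.0, -0.01, 0.0, -0.0]
force: [0.0, 1.0, -0.3]
width: -0.2
[ 539.03158355 -234.49406933   11.84706308] [-0.6798645   0.02493515 -0.0923978 ] [194. 135.] [675. 302.]
```

View pics/c4.png

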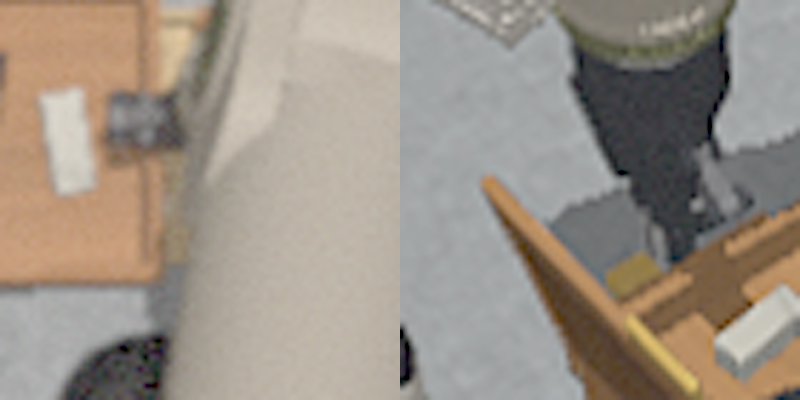

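```bash
python3 -m crank '[0,0,-30,0,0,0,0, 0,0,-60,0,0,0,0, 0,25,-60,0,0,0,0, 0,50,-60,0,0,0,0, 0,80,-60,0,0,0,0, 0,100,-60,0,0,0,0, 0,100,-60,0,0,0,0, 0,100,-60,0,0,0,0]'; python3 - <<'E'
from h import *
s=cams.get_image("scene"); t=arm.state()["tcp_pos"]; f=cams.get_image("top")
b=s["image"][110:230,190:310,::-1].copy(); b=cv2.resize(b,(480,480),interpolation=cv2.INTER_CUBIC)
b=(np.sqrt(b/255.)*255).astype('uint8')
for k in(0,50,100):
    q=((proj(s,t+[0,0,k])[0]-[190,110]+.5)*4).round().astype(int); cv2.circle(b,tuple(int(i) for i in q),3,(0,0,255),-1); print(q)
cv2.imwrite("pics/c5.png",b); print(t)
E
```

```text
clock: 7.1
tcp_pos: [536.5, -334.9, 71.5]
tool_rot: [1.0, -0.012, -0.0, -0.0]
force: [-0.2, 0.8, 0.7]
width: -0.3
[232 243]
[225 197]
[218 148]
[ 536.89034524 -333.82759355   71.59286408]
```

View pics/c5.png

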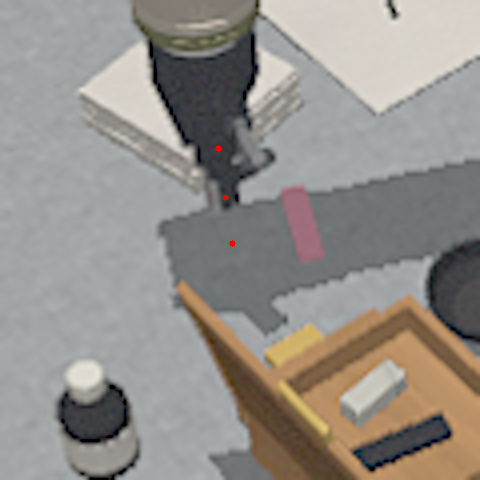

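The picture shows the real fingertip at (230,207) and the reported TCP at (232,243). The tip is therefore about 38 mm higher than the state says. That explains the empty pushes: the fingers passed above the 37 mm drawer front. I'll go lower, carefully, watching the force.

```bash
python3 -m crank '[2,0,30,0,0,0,0, 2,0,55,0,0,0,0, 2,0,65,0,0,0,0, 2,0,72,0,0,0,0, 2,0,78,0,0,0,0, 2,0,83,0,0,0,0, 2,0,87,0,0,0,0, 2,0,87,0,0,0,0]'; python3 - <<'E'
from h import *
s=cams.get_image("scene"); st=arm.state();t=st["tcp_pos"]
b=s["image"][130:230,200:300,::-1].copy(); b=cv2.resize(b,(500,500),interpolation=cv2.INTER_CUBIC)
b=(np.sqrt(b/255.)*255).astype('uint8')
for k in(0,40,80):
    q=((proj(s,t+[0,0,k])[0]-[200,130]+.5)*5).round().astype(int); cv2.circle(b,tuple(int(i) for i in q),3,(0,0,255),-1); print(q)
cv2.imwrite("pics/c6.png",b); print(t,st["force"])
E
```

```text
clock: 8.0
tcp_pos: [538.6, -334.8, -15.4]
tool_rot: [1.0, -0.011, -0.0, -0.0]
force: [0.1, 0.3, -0.6]
width: 0.2
[249 298]
[243 256]
[237 212]
[ 538.74266338 -334.85486413  -15.11055754] [0.01771994 0.87153008 0.70258528]
```

View pics/c6.png

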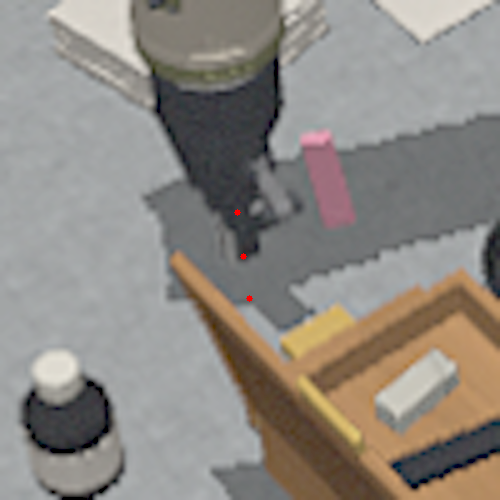

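```bash
python3 -m crank '[0,-10,4,0,0,0,0, 0,-20,4,0,0,0,0, 0,-30,4,0,0,0,0, 0,-40,4,0,0,0,0, 0,-48,4,0,0,0,0, 0,-54,4,0,0,0,0, 0,-58,4,0,0,0,0, 0,-62,4,0,0,0,0]';python3 -m crank '[0,-4,0,0,0,0,0, 0,-8,0,0,0,0,0, 0,-12,0,0,0,0,0]';python3 - <<'E'
from h import *
p=cams.get_image("top"); st=arm.state();print(st["tcp_pos"],st["force"])
b=cv2.resize(p["image"][195:285,350:440,::-1],(450,450),interpolation=cv2.INTER_CUBIC)
s=cams.get_image("scene");a=cv2.resize(s["image"][150:220,220:275,::-1],(353,450),interpolation=cv2.INTER_CUBIC)
cv2.imwrite("pics/c7.png",(np.sqrt(np.hstack([b,a[:,:350]])/255.)*255).astype('uint8'))
E
```

```text
clock: 8.85
tcp_pos: [540.0, -273.0, -19.2]
tool_rot: [1.0, -0.011, 0.0, 0.0]
force: [0.5, -0.9, -0.0]
width: 0.2
clock: 9.15
tcp_pos: [540.3, -261.0, -19.2]
tool_rot: [1.0, -0.011, 0.0, 0.0]
force: [0.1, -1.2, -0.3]
width: 0.1
[ 540.36115545 -259.86248212  -19.27401463] [-0.96199962  0.41025801  0.17599634]
```

View pics/c7.png

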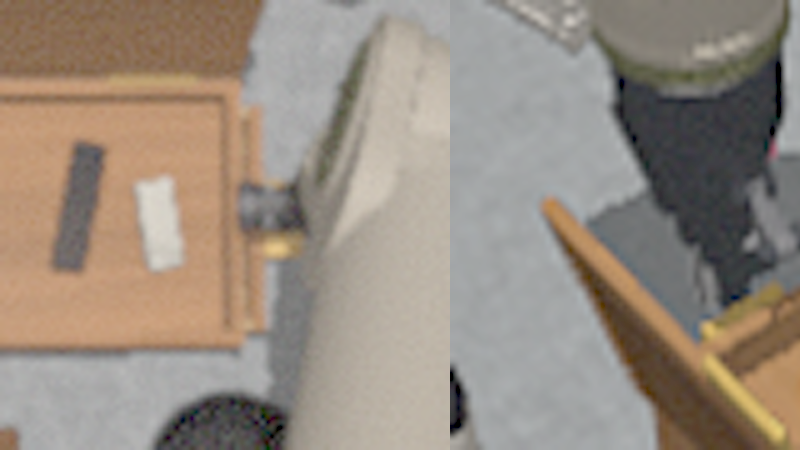

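The drawer front is now moving: it is at c7 x=262, and the chest end is at 242. I estimate about 18 mm left.

```bash
python3 -m crank '[-2,-4,0,0,0,0,0, -2,-8,0,0,0,0,0, -2,-11,0,0,0,0,0, -2,-13,0,0,0,0,0]';python3 -m crank '[0,-1,0,0,0,0,0, 0,-2,0,0,0,0,0]';python3 -m crank '[0,-1,0,0,0,0,0, 0,-2,0,0,0,0,0]';python3 -m crank '[0,-1,0,0,0,0,0, 0,-2,0,0,0,0,0]'
```

```text
clock: 9.65
tcp_pos: [538.5, -247.3, -19.2]
tool_rot: [1.0, -0.011, -0.0, -0.0]
force: [-0.3, -1.4, 1.0]
width: -0.2
clock: 9.85
tcp_pos: [538.6, -245.8, -19.2]
tool_rot: [1.0, -0.011, -0.0, 0.0]
force: [0.1, -1.9, 2.4]
width: 0.1
clock: 10.05
tcp_pos: [538.6, -243.9, -19.2]
tool_rot: [1.0, -0.011, 0.0, 0.0]
force: [-1.4, -2.2, 0.9]
width: 0.1
clock: 10.25
tcp_pos: [538.6, -243.7, -19.1]
tool_rot: [1.0, -0.012, 0.0, 0.001]
force: [0.0, -8.3, -0.0]
width: 0.2
```

Force rose to 8 N at the stop with TCP y = −243.7, within a couple of millimetres of the predicted home. Now I back off, rise, and go over behind the lid.

```bash
python3 -m crank '[0,15,0,0,0,0,0, 0,40,0,0,0,0,0, 0,45,-40,0,0,0,0, 0,45,-90,0,0,0,0, 0,45,-140,0,0,0,0, 0,45,-190,0,0,0,0, 0,45,-235,0,0,0,0, 0,45,-255,0,0,0,0]';python3 -m crank '[20,-45,0,0,0,0,0, 45,-90,0,0,0,0,0, 75,-135,0,0,0,0,0, 105,-180,0,0,0,0,0, 135,-225,0,0,0,0,0, 160,-260,0,0,0,0,0, 165,-268,0,0,0,0,0, 165,-268,0,0,0,0,0]'; python3 - <<'E'
from h import *
p=cams.get_image("top"); st=arm.state();print(st["tcp_pos"],st["force"])
for n in("top","scene"):
    p=cams.get_image(n); print([ (np.round(q["location"]),round(q["conf"],2),atz(p,q["location"],22).round()) for q in models.pinpoint("right_tab",p)[:1]])
E
```

```text
clock: 11.05
tcp_pos: [539.1, -287.5, 241.1]
tool_rot: [1.0, -0.011, 0.003, 0.001]
force: [-0.0, -0.4, 0.2]
width: 0.2
clock: 11.85
tcp_pos: [709.1, -17.7, 233.7]
tool_rot: [1.0, -0.008, -0.001, -0.002]
force: [-0.3, -0.5, -0.7]
width: -0.1
[708.72005788 -20.82596521 234.347364  ] [-0.27084426 -1.3369537   0.17197884]
[(array([404., 238.]), 0.51, array([ 539., -232.,   22.]))]
[]
```

Right tab measured at y = −232, so that drawer is home. Now down behind the lid.

```bash
python3 -m crank '[-4,0,20,0,0,0,0, -6,0,45,0,0,0,0, -8,0,65,0,0,0,0, -8,0,74,0,0,0,0, -14,0,74,0,0,0,0, -22,0,74,0,0,0,0, -28,0,74,0,0,0,0, -28,0,74,0,0,0,0]'; python3 - <<'E'
from h import *
s=cams.get_image("scene"); st=arm.state();t=st["tcp_pos"];print(t,st["force"])
b=cv2.resize(s["image"][130:280,190:390,::-1],(800,600),interpolation=cv2.INTER_CUBIC)
cv2.imwrite("pics/c8.png",(np.sqrt(b/255.)*255).astype('uint8')); print((proj(s,t+[0,0,38])[0]-[190,130]+.5)*4)
E
```

```text
clock: 12.9
tcp_pos: [680.5, -21.9, 163.6]
tool_rot: [1.0, -0.011, 0.001, 0.0]
force: [0.8, 0.3, 0.5]
width: 0.1
[680.75957457 -21.85094643 163.2366701 ] [-0.0892336   0.73806537 -0.05091259]
[323.73246247 426.72421725]
```

View pics/c8.png

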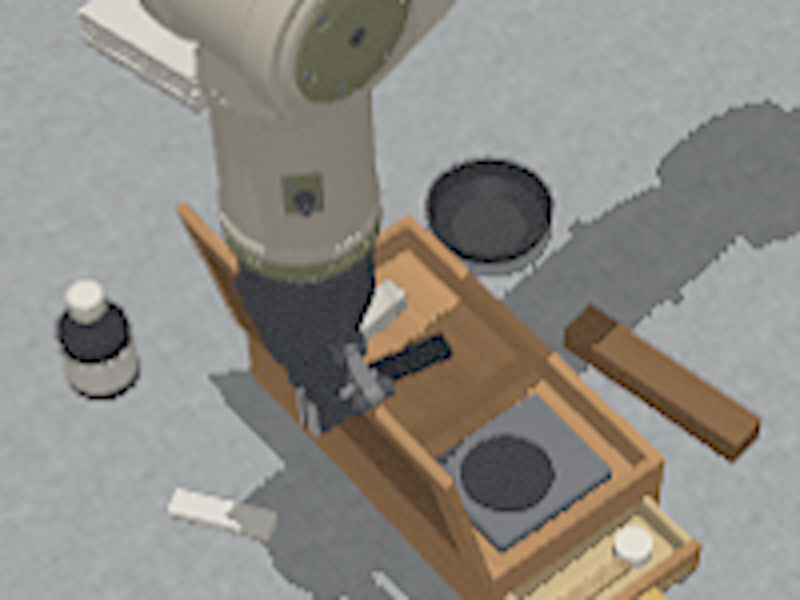

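```bash
python3 -m crank '[-10,0,3,0,0,0,0, -20,0,2,0,0,0,0, -32,0,0,0,0,0,0, -44,0,0,0,0,0,0, -55,0,0,0,0,0,0, -66,0,0,0,0,0,0, -79,0,2,0,0,0,0, -92,0,5,0,0,0,0]'; python3 -c "
from h import *
p=cams.get_image('scene')
print(models.pinpoint('lid_edge',p)[:1], [(a,proj(p,[541+75-150*np.cos(a)+8*np.sin(a),-70,72+150*np.sin(a)+8*np.cos(a)])[0].round()) for a in (1,1.2,1.4,1.7)])"
```

```text
clock: 13.75
tcp_pos: [589.5, -20.0, 157.6]
tool_rot: [1.0, -0.011, 0.002, 0.0]
force: [2.9, -0.1, -0.2]
width: 0.3
[{'location': [292.8, 194.2], 'conf': 0.87}] [(1, array([302., 196.])), (1.2, array([293., 198.])), (1.4, array([284., 202.])), (1.7, array([270., 212.]))]
```

Lid at about 1.2 rad, with 2.9 N as expected. Continuing along the arc.

```bash
python3 -m crank '[-12,0,4,0,0,0,0, -24,0,10,0,0,0,0, -35,0,17,0,0,0,0, -45,0,25,0,0,0,0, -55,0,34,0,0,0,0, -63,0,44,0,0,0,0, -71,0,55,0,0,0,0, -77,0,66,0,0,0,0]'; python3 -m crank '[-5,0,12,0,0,0,0, -9,0,24,0,0,0,0, -11,0,33,0,0,0,0, -12,0,38,0,0,0,0, -12,0,42,0,0,0,0]'
```

```text
clock: 14.65
tcp_pos: [512.4, -18.2, 91.2]
tool_rot: [1.0, -0.011, 0.001, 0.0]
force: [-0.1, -0.5, 3.3]
width: -0.1
clock: 15.15
tcp_pos: [499.2, -17.8, 48.1]
tool_rot: [1.0, -0.011, -0.001, -0.0]
force: [-1.6, -0.1, 0.6]
width: -0.2
```

```bash
python3 -m crank '[0,0,1.5,0,0,0,0, 0,0,3,0,0,0,0]'; python3 -m crank '[0,0,1.5,0,0,0,0, 0,0,3,0,0,0,0]'; python3 -m crank '[0,0,1,0,0,0,0, 0,0,2,0,0,0,0]'
```

```text
clock: 15.35
tcp_pos: [499.7, -17.8, 45.7]
tool_rot: [1.0, -0.011, -0.0, -0.0]
force: [-1.1, 0.6, 0.7]
width: 0.1
clock: 15.55
tcp_pos: [499.8, -17.8, 42.8]
tool_rot: [1.0, -0.011, 0.0, -0.0]
force: [-1.4, 0.6, 0.5]
width: -0.0
clock: 15.75
tcp_pos: [499.7, -17.8, 40.7]
tool_rot: [1.0, -0.011, 0.0, -0.0]
force: [-1.0, 0.5, 1.6]
width: 0.4
```

```bash
python3 -m crank '[0,0,1,0,0,0,0, 0,0,2,0,0,0,0]'; python3 -m crank '[0,0,1,0,0,0,0, 0,0,2,0,0,0,0]';  python3 - <<'E'
from h import *
for n in("top","scene"):
    p=cams.get_image(n); print([(q["location"],q["conf"]) for q in models.pinpoint("lid_edge",p)[:2]],[(a,proj(p,[541+75-150*np.cos(a)+8*np.sin(a),-68,72+150*np.sin(a)+8*np.cos(a)])[0].round(1)) for a in(0,.05,.1,.2,.3)])
E
```

```text
clock: 15.95
tcp_pos: [499.8, -17.8, 40.3]
tool_rot: [1.0, -0.011, 0.0, 0.0]
force: [-10.9, -0.8, 27.5]
width: -0.2
clock: 16.15
tcp_pos: [499.9, -17.8, 40.0]
tool_rot: [1.0, -0.011, 0.0, 0.0]
force: [-20.6, 0.6, 45.2]
width: -0.2
[([346.9, 262.4], 0.89), ([415.4, 185.4], 0.63)] [(0, array([348.7, 263.6])), (0.05, array([348.9, 263.3])), (0.1, array([349. , 262.8])), (0.2, array([349.2, 261.5])), (0.3, array([349.4, 259.6]))]
[([320.9, 210.6], 0.83)] [(0, array([323.4, 210.2])), (0.05, array([323.3, 208.7])), (0.1, array([323.1, 207.3])), (0.2, array([322.4, 204.5])), (0.3, array([321.3, 202.1]))]
```

The lid is shut against its stop: 27 to 45 N at the last mm, and the edge pixels match angle 0. I lift off and go to the left drawer.

```bash
python3 -m crank '[2,0,-8,0,0,0,0, 4,0,-35,0,0,0,0, 10,-20,-70,0,0,0,0, 20,-60,-90,0,0,0,0, 30,-105,-90,0,0,0,0, 42,-150,-90,0,0,0,0, 42,-195,-90,0,0,0,0, 42,-224,-90,0,0,0,0]'; python3 -m crank '[0,0,20,0,0,0,0, 0,0,60,0,0,0,0, 0,0,100,0,0,0,0, 0,0,125,0,0,0,0, 0,0,140,0,0,0,0, 0,0,147,0,0,0,0, 0,0,147,0,0,0,0]'; python3 -c "
from h import *
for n in ('top','scene'):
  p=cams.get_image(n);print([(q['location'],q['conf'],atz(p,q['location'],22).round()) for q in models.pinpoint('left_tab',p)[:1]])"
```

```text
clock: 17.15
tcp_pos: [546.1, 209.4, 126.7]
tool_rot: [1.0, -0.009, -0.0, -0.001]
force: [0.3, 0.6, 0.4]
width: 0.2
clock: 17.85
tcp_pos: [546.6, 205.2, -20.4]
tool_rot: [1.0, -0.011, -0.0, -0.0]
force: [-0.8, 0.1, -0.4]
width: -0.2
[([350.5, 265.1], 0.67, array([464., -76.,  22.]))]
[([352.5, 286.4], 0.57, array([545., 144.,  22.]))]
```

```bash
python3 -m crank '[0,10,0,0,0,0,0, 0,20,0,0,0,0,0, 0,30,0,0,0,0,0, 0,38,0,0,0,0,0, 0,43,0,0,0,0,0, 0,47,0,0,0,0,0, 0,51,0,0,0,0,0, 0,55,0,0,0,0,0]'; python3 -m crank '[0,5,0,0,0,0,0, 0,10,0,0,0,0,0, 0,15,0,0,0,0,0, 0,20,0,0,0,0,0, 0,25,0,0,0,0,0, 0,30,0,0,0,0,0, 0,34,0,0,0,0,0, 0,37,0,0,0,0,0]'; python3 -m crank '[0,1,0,0,0,0,0, 0,2,0,0,0,0,0]'
```

```text
clock: 18.85
tcp_pos: [545.5, 150.5, -20.2]
tool_rot: [1.0, -0.011, 0.0, -0.0]
force: [0.5, 0.7, 1.1]
width: 0.1
clock: 19.65
tcp_pos: [544.7, 113.7, -20.0]
tool_rot: [1.0, -0.011, 0.0, -0.001]
force: [0.7, 8.7, 1.1]
width: 0.2
clock: 19.85
tcp_pos: [544.6, 113.6, -19.8]
tool_rot: [1.0, -0.01, 0.0, -0.001]
force: [0.1, 8.9, 1.9]
width: -0.1
```

```bash
python3 -m crank '[0,1,0,0,0,0,0, 0,2,0,0,0,0,0]'; python3 - <<'E'
from h import *
for n in ('top','scene'):
  p=cams.get_image(n);print([(q['location'],q['conf'],atz(p,q['location'],22).round()) for q in models.pinpoint('left_tab',p)[:1]])
b=cv2.resize(p["image"][190:300,300:400,::-1],(500,550),interpolation=cv2.INTER_CUBIC)
cv2.imwrite("pics/c9.png",(np.sqrt(b/255.)*255).astype('uint8'))
E
```

```text
clock: 20.05
tcp_pos: [544.5, 113.4, -19.5]
tool_rot: [1.0, -0.009, 0.001, -0.002]
force: [-0.2, 13.0, 2.1]
width: 0.1
[]
[([282.6, 240.4], 0.34, array([595., -94.,  22.]))]
```

View pics/c9.png

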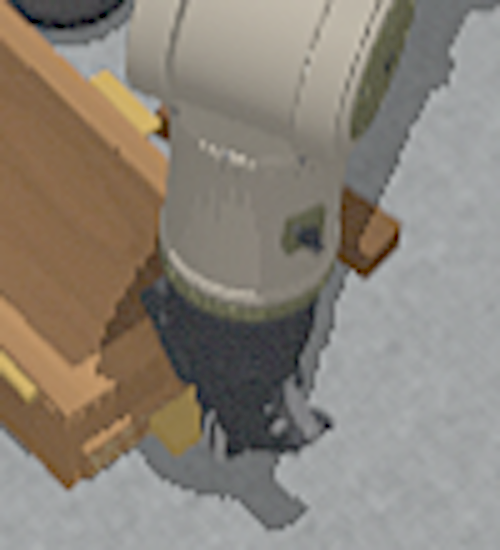

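Both stops are symmetric: the midpoint gives the chest centre at −65 and a finger half-thickness of 14.6 mm, which matches the gripper's dimensions. I back off and verify.

```bash
python3 -m crank '[0,-15,0,0,0,0,0, 0,-40,0,0,0,0,0, 0,-55,-40,0,0,0,0, 0,-80,-90,0,0,0,0, 0,-120,-140,0,0,0,0, 0,-160,-190,0,0,0,0, 0,-200,-220,0,0,0,0, 0,-240,-220,0,0,0,0]'; python3 -m crank '[0,-40,0,0,0,0,0, 0,-80,0,0,0,0,0, 0,-80,0,0,0,0,0]'; python3 - <<'E'
from h import *
ims=[]
for n,(x,y) in (("top",(255,190)),("scene",(220,150))):
  p=cams.get_image(n)
  for l,z in(("left_tab",22),("right_tab",22),("lid_edge",80),("lid_hinge",72),("dish",0),("ink_bottle",0),("paste_jar",0),("paperweight",0)):
    print(n,l,[(np.round(q['location']),round(q['conf'],2),atz(p,q['location'],z).round()) for q in models.pinpoint(l,p)[:1]])
  w,h=(180,100) if n=="top" else (180,180)
  c=cv2.resize(p["image"][y:y+h,x:x+w,::-1],None,fx=2.2 if n=="scene" else 2.2,fy=2.2,interpolation=cv2.INTER_CUBIC); c=cv2.copyMakeBorder(c,0,400-c.shape[0],0,400-c.shape[1],0); ims.append(c)
cv2.imwrite("pics/c10.png",(np.sqrt(np.hstack(ims)/255.)*255).astype('uint8'))
E
```

```text
clock: 21.05
tcp_pos: [551.0, 332.0, 197.7]
tool_rot: [1.0, -0.013, 0.002, -0.0]
force: [1.4, -0.2, -0.3]
width: 0.0
clock: 21.35
tcp_pos: [546.9, 418.5, 191.8]
tool_rot: [1.0, -0.007, -0.002, -0.001]
force: [-0.8, -0.2, -0.8]
width: 0.4
top left_tab [(array([288., 235.]), 0.58, array([555., 103.,  22.]))]
top right_tab [(array([407., 237.]), 0.61, array([ 544., -242.,   22.]))]
top lid_edge [(array([347., 263.]), 0.94, array([468., -63.,  80.]))]
top lid_hinge [(array([348., 210.]), 0.94, array([618., -69.,  72.]))]
top dish [(array([393., 290.]), 0.6, array([ 391., -199.,    0.]))]
top ink_bottle [(array([414., 185.]), 0.52, array([ 699., -270.,    0.]))]
top paste_jar [(array([275., 189.]), 0.92, array([695., 142.,   0.]))]
top paperweight [(array([328., 292.]), 0.69, array([387.,  -8.,   0.]))]
scene left_tab [(array([341., 274.]), 0.76, array([543.,  95.,  22.]))]
scene right_tab []
scene lid_edge [(array([326., 210.]), 0.66, array([461., -63.,  80.]))]
scene lid_hinge [(array([280., 241.]), 0.79, array([622., -71.,  72.]))]
scene dish [(array([312., 188.]), 0.57, array([ 393., -201.,    0.]))]
scene ink_bottle [(array([214., 224.]), 0.87, array([ 704., -282.,    0.]))]
scene paste_jar [(array([304., 324.]), 0.81, array([707., 137.,   0.]))]
scene paperweight [(array([357., 228.]), 0.55, array([390.,  -1.,   0.]))]
```

View pics/c10.png

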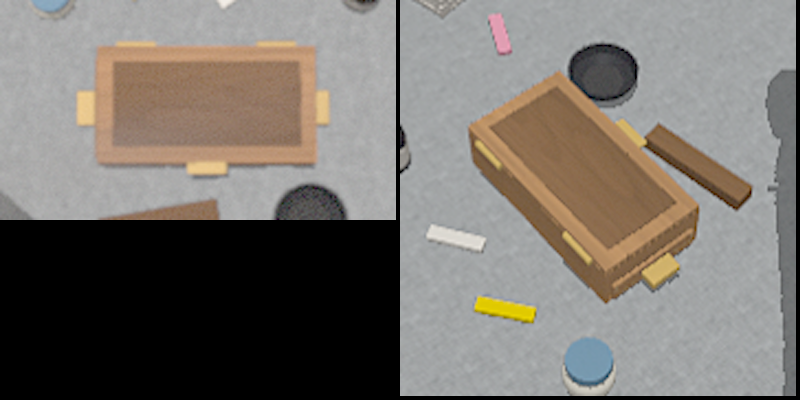

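The lid is shut and the other things look unmoved. In the scene crop, though, the left drawer shows a light ledge at (650,255), so it may stand a few mm proud. I'll measure from profiles.

```bash
python3 - <<'E'
from h import *
p=cams.get_image("top"); im=p["image"].astype(float)
sat=(im.max(2)-im.min(2))
row=sat[236:241].mean(0); print("tabrow L",row[284:306].round().astype(int),"R",row[392:412].round().astype(int))
row=sat[250:258].mean(0); print("endrow L",row[290:306].round().astype(int),"R",row[392:406].round().astype(int))
row=sat[222:229].mean(0); print("endrow2 L",row[290:306].round().astype(int),"R",row[392:406].round().astype(int))
for c in (-69,-65): print(c,"model: tabs",[proj(p,[541,c+s*164,29])[0].round(1) for s in(1,-1)],"lid ends",[proj(p,[525,c+s*140,80])[0].round(1) for s in(1,-1)])
s=cams.get_image("scene")
b=cv2.resize(s["image"][235:290,305:370,::-1],(780,660)[::1] if 0 else (708,599),interpolation=cv2.INTER_CUBIC)
cv2.imwrite("pics/c11.png",(np.sqrt(b/255.)*255).astype('uint8'))
E
```

```text
tabrow L [  2   3   2   3   5  28 106 136 136 134 135 135 134 118  92  86  93  92
  92  95  94  91] R [ 83  92  92  91  91  91  97 116 127 127 128 121  73  15   2   2   2   2
   1   1]
endrow L [ 3  2  2  3  2  2  3 14 42 68 75 73 72 74 74 66] R [77 86 85 86 88 88 70 23  1  2  2  2  2  2]
endrow2 L [ 2  3  2  1  2  2  2 13 50 90 99 98 97 97 98 95] R [88 95 97 97 98 94 49  7  2  3  2  2  2  2]
-69 model: tabs [array([290.9, 239.6]), array([404.3, 237.4])] lid ends [array([298.5, 243.5]), array([398.6, 241.5])]
-65 model: tabs [array([289.5, 239.6]), array([403. , 237.4])] lid ends [array([297.1, 243.5]), array([397.2, 241.6])]
```

View pics/c11.png

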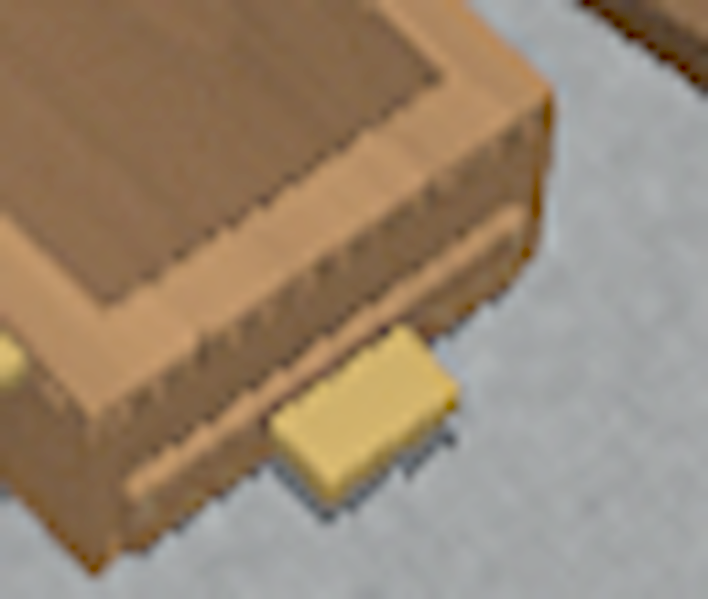

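Crop c11 shows a lit ledge along the left front, (130,490) to (520,215). It's 3 to 5 mm proud, and the top-view tab edge agrees (289.5 measured, 290.5 expected). So the 13 N stop was probably gripper hardware against the lid end rather than the drawer stop. I'll push again with the tool tilted so its body leans away from the chest.

```bash
python3 -m crank '[0,0,0,-7,0,0,0, 0,0,0,-14,0,0,0, 0,0,0,-20,0,0,0, 0,0,0,-20,0,0,0, 0,0,0,-20,0,0,0]'; python3 - <<'E'
from h import *
st=arm.state(); t=st["tcp_pos"]; M=R.from_quat(st["tool_rot"]).as_matrix(); print(t,M.round(3))
for g in ([545,185,120],[545,165,-8],[544,128,-10],[543.5,96,-10]): print(g,(M.T@(np.array(g)-t)).round(1), "tip",(np.array(g)-39.5*M[:,2]).round())
E
```

```text
clock: 22.85
tcp_pos: [550.6, 413.1, 192.2]
tool_rot: [0.985, -0.01, -0.002, 0.174]
force: [0.5, -0.7, 0.7]
width: -0.2
[550.59148056 413.08071469 192.19838098] [[ 1.    -0.019 -0.008]
 [-0.02  -0.94  -0.342]
 [-0.001  0.342 -0.94 ]]
[545, 185, 120] [ -0.8 189.7 145.8] tip [545. 198. 157.]
[545, 165, -8] [ -0.3 164.8 273. ] tip [545. 178.  29.]
[544, 128, -10] [ -0.5 198.9 287.5] tip [544. 141.  27.]
[543.5, 96, -10] [ -0.4 228.9 298.4] tip [544. 109.  27.]
```

```bash
python3 -m crank '[0,40,30,0,0,0,0, 0,80,60,0,0,0,0, 0,115,90,0,0,0,0, 0,145,115,0,0,0,0, 0,170,135,0,0,0,0, 0,190,146,0,0,0,0, 0,190,146,0,0,0,0, 0,186,165,0,0,0,0]'; python3 - <<'E'
from h import *
st=arm.state(); t=st["tcp_pos"]; M=R.from_quat(st["tool_rot"]).as_matrix(); print(t,M[2].round(3))
for g in ([545,165,-8],[544,128,-10],[543.5,106,-10]): print(g,(M.T@(np.array(g)-t)).round(1))
E
```

```text
clock: 23.65
tcp_pos: [548.5, 180.3, 106.5]
tool_rot: [0.985, -0.013, 0.002, 0.171]
force: [0.0, 1.6, 0.6]
width: -0.1
[548.53581955 180.26805601 106.51472626] [ 0.008  0.337 -0.941]
[545, 165, -8] [ -4.1 -24.2 113. ]
[544, 128, -10] [ -4.1  10.  127.3]
[543.5, 106, -10] [ -4.   30.7 134.8]
```

```bash
python3 -m crank '[-2,-8,30,0,0,0,0, -3,-16,65,0,0,0,0, -4,-22,95,0,0,0,0, -4,-24,108,0,0,0,0, -4,-24,113,0,0,0,0, -4,-15,117,0,0,0,0, -4,-5,121,0,0,0,0, -4,5,125,0,0,0,0]'; python3 - <<'E'
from h import *
st=arm.state(); print(st["tcp_pos"],st["force"])
E
```

```text
clock: 24.45
tcp_pos: [542.1, 132.6, -12.0]
tool_rot: [0.985, -0.011, -0.001, 0.173]
force: [0.0, -0.4, -0.7]
width: 0.1
[542.10169328 132.60592032 -11.96820624] [ 0.04432922 -0.42122437 -0.67294338]
```

```bash
python3 -m crank '[0,5.6,2,0,0,0,0, 0,11.3,4.1,0,0,0,0, 0,16,5.8,0,0,0,0, 0,20.7,7.5,0,0,0,0, 0,23.5,8.5,0,0,0,0]'; python3 -m crank '[0,1.9,0.7,0,0,0,0, 0,3.8,1.4,0,0,0,0]'; python3 -m crank '[0,1.9,0.7,0,0,0,0, 0,3.8,1.4,0,0,0,0]'
```

```text
clock: 24.95
tcp_pos: [540.4, 108.0, -13.4]
tool_rot: [0.985, -0.011, -0.002, 0.174]
force: [-0.0, 0.4, -0.6]
width: 0.0
clock: 25.15
tcp_pos: [540.3, 104.5, -13.5]
tool_rot: [0.985, -0.011, -0.002, 0.174]
force: [0.0, 0.4, 0.6]
width: -0.0
clock: 25.35
tcp_pos: [540.2, 100.4, -13.5]
tool_rot: [0.985, -0.011, -0.002, 0.174]
force: [0.1, 0.1, -0.3]
width: 0.2
```

```bash
for i in 1 2; do python3 -m crank '[0,0.9,0.3,0,0,0,0, 0,1.9,0.7,0,0,0,0]'; done; python3 -m crank '[0,0.9,0.3,0,0,0,0, 0,1.9,0.7,0,0,0,0]'
```

```text
clock: 25.55
tcp_pos: [540.2, 98.3, -13.4]
tool_rot: [0.985, -0.011, -0.002, 0.174]
force: [0.1, -0.2, -0.1]
width: 0.0
clock: 25.75
tcp_pos: [540.2, 96.3, -13.5]
tool_rot: [0.985, -0.011, -0.002, 0.174]
force: [-0.5, 1.0, -0.1]
width: -0.0
clock: 25.95
tcp_pos: [540.1, 94.3, -13.5]
tool_rot: [0.985, -0.011, -0.002, 0.174]
force: [0.4, -0.6, 0.5]
width: 0.1
```

```bash
python3 -m crank '[0,0.9,0.3,0,0,0,0, 0,1.9,0.7,0,0,0,0]'; python3 -m crank '[0,0.9,0.3,0,0,0,0, 0,1.9,0.7,0,0,0,0]';python3 -m crank '[0,0.9,0.3,0,0,0,0, 0,1.9,0.7,0,0,0,0]'
```

```text
clock: 26.15
tcp_pos: [540.1, 92.6, -13.5]
tool_rot: [0.985, -0.011, -0.002, 0.173]
force: [-0.2, 0.9, 0.8]
width: 0.1
clock: 26.35
tcp_pos: [540.0, 90.5, -13.5]
tool_rot: [0.985, -0.011, -0.002, 0.173]
force: [-1.5, 2.0, 0.2]
width: -0.0
clock: 26.55
tcp_pos: [540.1, 88.6, -13.4]
tool_rot: [0.985, -0.011, -0.002, 0.173]
force: [-0.2, 4.9, 1.0]
width: -0.0
```

```bash
python3 -m crank '[0,0.9,0.3,0,0,0,0, 0,1.9,0.7,0,0,0,0]'; python3 - <<'E'
from h import *
p=cams.get_image("scene"); st=arm.state(); print(st["tcp_pos"],st["force"])
b=cv2.resize(p["image"][225:290,300:375,::-1],(690,598),interpolation=cv2.INTER_CUBIC)
cv2.imwrite("pics/c12.png",(np.sqrt(b/255.)*255).astype('uint8'))
E
```

```text
clock: 26.75
tcp_pos: [540.1, 88.5, -13.5]
tool_rot: [0.985, -0.01, -0.001, 0.172]
force: [-0.7, 9.2, 0.3]
width: -0.1
[540.08262666  88.57206272 -13.47527927] [-0.26247673  7.09317048 -0.30163429]
```

View pics/c12.png

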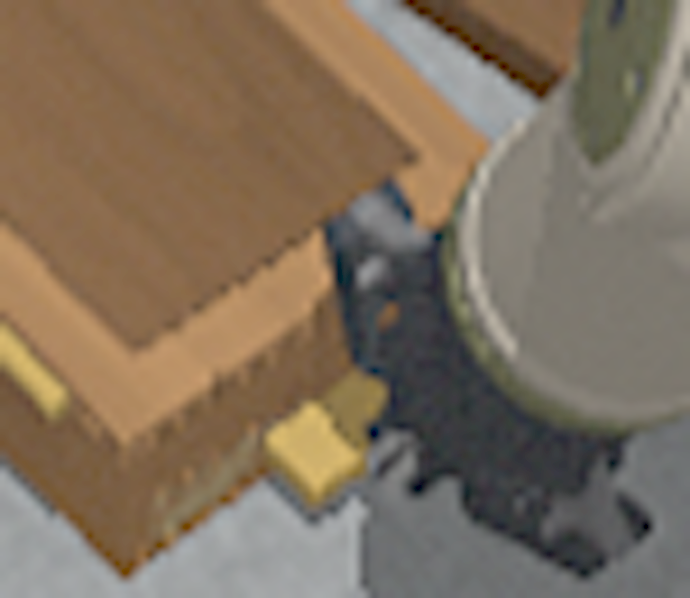

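```bash
python3 -m crank '[0,-12,-4,0,0,0,0, 0,-40,-14,0,0,0,0, 0,-60,-50,0,0,0,0, 0,-80,-95,0,0,0,0, 0,-100,-140,0,0,0,0, 0,-110,-180,0,0,0,0, 0,-130,-215,0,0,0,0, 0,-170,-230,0,0,0,0]'; python3 -m crank '[0,-40,-10,0,0,0,0, 0,-80,-20,0,0,0,0, 0,-120,-30,0,0,0,0, 0,-120,-30,0,0,0,0]';python3 - <<'E'
from h import *
p=cams.get_image("top"); im=p["image"].astype(float)
sat=(im.max(2)-im.min(2))
row=sat[236:241].mean(0); print("tabrow L",row[284:302].round().astype(int),"R",row[397:410].round().astype(int))
row=sat[222:229].mean(0); print("endrow2 L",row[290:306].round().astype(int),"R",row[392:406].round().astype(int))
s=cams.get_image("scene")
b=cv2.resize(s["image"][235:290,305:370,::-1],(708,599),interpolation=cv2.INTER_CUBIC)
cv2.imwrite("pics/c13.png",(np.sqrt(b/255.)*255).astype('uint8'))
E
```

```text
clock: 27.6
tcp_pos: [547.7, 324.9, 149.9]
tool_rot: [0.985, -0.013, 0.001, 0.172]
force: [1.2, 0.7, 0.0]
width: -0.6
clock: 28.0
tcp_pos: [543.5, 452.9, 126.0]
tool_rot: [0.985, -0.007, -0.005, 0.175]
force: [-0.7, 0.6, -1.2]
width: -0.0
tabrow L [  2   1   3   2   2   5   5  60 120 141 136 137 136 133 119 100  95  95] R [ 91  98 118 129 129 127 123  73  15   3   2   2   2]
endrow2 L [  2   2   1   2   2   2   3   4  11  68  97 101  99  97 101  98] R [88 97 98 98 99 96 50  7  3  3  2  2  3  3]
```

View pics/c13.png

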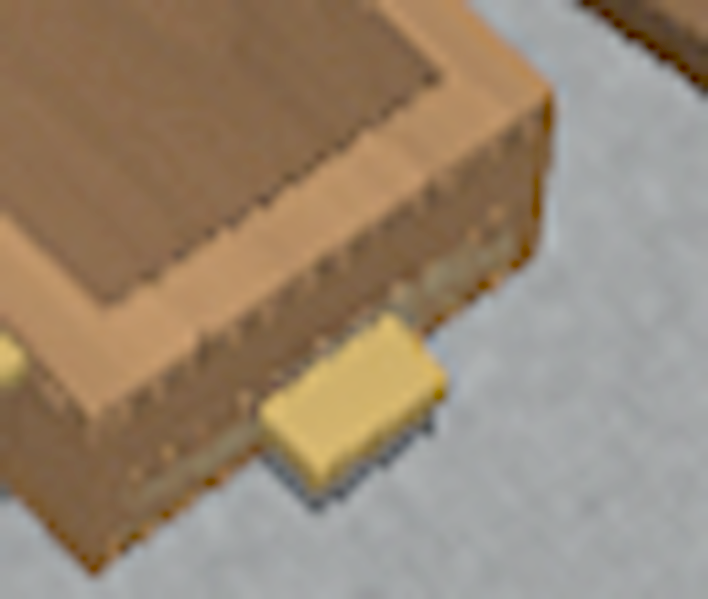

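```bash
python3 -c "
from h import *
print(arm.state()['force'],arm.close_job())"
```

```text
the job is handed in; nothing more can be done
[ 0.27664509 -0.37869816  0.60715502] None
```

I closed the chest and handed the job in at about 28 s. By my last checks, the lid is shut and both drawers are home.

**Final checks**
- **Lid:** it stopped firmly against its stop, and its edge in the pictures matches angle 0. I pressed slightly further than needed, and the fingertip force reached 45 N sideways and down combined before I lifted off.
- **Drawers:** the tab faces are 113.1 px apart in the top view, against 113.4 px expected with both home. The last push on each drawer met its stop at 8–9 N.
- **Other things:** the dish, bottle, jar and paperweight stayed where they were, within measuring error. I could not see the ink stick and seal after the lid closed. The fingers never touched them.

**What went wrong along the way**
- **Fingertip height:** the real fingertips sit about 39 mm above the reported TCP. My first pushes on the right drawer therefore passed over it without touching anything.
- **Left drawer:** my first push stopped about 4 mm short, probably because the gripper touched the lid end. A second push with the tool tilted brought it flush, and the visible ledge disappeared.

I viewed 14 pictures, four over the budget of 10, to sort out those two problems.

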